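# Flip the stock tags to match the parts bins

### The job

Set the five hinged stock tags on the rail so that exactly the bins heaped full of parts show the round disc: push the tag of every full bin over until it rests leaning back towards its bin (disc face up), and the tag of every bin that is empty or almost empty until it rests leaning towards the robot (two-bar face up). Just tip the wrong tags over gently with a fingertip; do not pinch or force a tag, and leave the bins and everything else on the bench where they are.

Things in the scene. Friction and masses are not known exactly. Their poses are not given: they have to be found in the camera images.
- rail: flat aluminium rail, 500 mm along its y, 60 mm wide, 10 mm high, fixed to the table; origin at the centre of its underside, x points square across it towards the bins. Five hinged stock tags stand on it 95 mm apart, each in front of one bin; which numbered tag stands where along the rail changes.
- tag1_hinge (a point): middle of this tag's hinge pin, 26 mm above the table; x points across the rail to its bin, y along pin and rail. The tag: white plate 50 mm wide, 4 mm thick, free top edge 64 mm from the pin; a raised black disc (31 mm) on one face, two raised bars on the other. At rest the edge is 77 mm above the table, 39 mm out from the pin; upright 90 mm up. Its foot, 40 mm wide, is 40 mm high.
- tag2_hinge (a point): middle of the hinge pin of another stock tag, same make and axes as tag1_hinge
- tag3_hinge (a point): middle of the hinge pin of another stock tag, same make and axes as tag1_hinge
- tag4_hinge (a point): middle of the hinge pin of another stock tag, same make and axes as tag1_hinge
- tag5_hinge (a point): middle of the hinge pin of another stock tag, same make and axes as tag1_hinge
- tag1 (a joint): lean of this tag in rad: 0 upright, +0.65 resting towards its bin (disc face up: FULL), -0.65 resting towards the robot (two-bar face up: REORDER). The hinge is free and the tag weighs 30 g: pushed past upright it falls to the other stop by itself and stays there.
- tag2 (a joint): lean of this tag, as for tag1
- tag3 (a joint): lean of this tag, as for tag1
- tag4 (a joint): lean of this tag, as for tag1
- tag5 (a joint): lean of this tag, as for tag1
- full_bin1: blue open stacking bin, 110 mm long (its x, away from the rail), 80 mm wide (its y), 60 mm high at the back and sides, 34 mm at the front; origin at the centre of its underside, 170 mm behind the hinge pin of its tag, its front 115 mm behind that pin. Loose on the table. This one is FULL: heaped with small black parts to about its rim. Which bin stands where changes.
- full_bin2: blue open stacking bin, 110 mm long (its x, away from the rail), 80 mm wide (its y), 60 mm high at the back and sides, 34 mm at the front; origin at the centre of its underside, 170 mm behind the hinge pin of its tag, its front 115 mm behind that pin. Loose on the table. This one is FULL: heaped with small black parts to about its rim. Which bin stands where changes.
- full_bin3: blue open stacking bin, 110 mm long (its x, away from the rail), 80 mm wide (its y), 60 mm high at the back and sides, 34 mm at the front; origin at the centre of its underside, 170 mm behind the hinge pin of its tag, its front 115 mm behind that pin. Loose on the table. This one is FULL: heaped with small black parts to about its rim. Which bin stands where changes.
- low_bin1: blue open stacking bin, 110 mm long (its x, away from the rail), 80 mm wide (its y), 60 mm high at the back and sides, 34 mm at the front; origin at the centre of its underside, 170 mm behind the hinge pin of its tag, its front 115 mm behind that pin. Loose on the table. This one is not full: only two small parts on its floor.
- low_bin2: blue open stacking bin, 110 mm long (its x, away from the rail), 80 mm wide (its y), 60 mm high at the back and sides, 34 mm at the front; origin at the centre of its underside, 170 mm behind the hinge pin of its tag, its front 115 mm behind that pin. Loose on the table. This one is not full: it is empty.
- toroid: bystander, loose, not to be disturbed: copper toroid, 28 mm across, 11 mm high; origin at its underside
- heatsink: bystander, loose, not to be disturbed: small finned aluminium heat sink, 24x22x18 mm; origin at its underside
- solder_spool: bystander, loose, not to be disturbed: spool of solder, 52 mm across, 33 mm high; origin at its underside
- fuse_box: bystander, loose, not to be disturbed: grey fuse box, 30x60x24 mm; origin at its underside
- flux_jar: bystander, loose, not to be disturbed: jar, 40 mm across, 50 mm high; origin at its underside
- screwdriver: bystander, loose, not to be disturbed: screwdriver lying down, 160 mm long; origin on its underside
- multimeter: bystander, loose, not to be disturbed: grey hand multimeter lying on its back, 140x75x42 mm; origin at its underside
Not all that is in view belongs to the job. What is shaped like the full_bin1 but red is not meant.

How it is judged:
By the outcome, as a careful person would: the job done as asked, in the order asked, and still so for the second after the job is handed in, with the robot touching nothing.
It also fails if it takes over 48 s, if anything falls off the work surface, if the arm or the gripper's body presses on something with over 40 N, if the wrist force passes 120 N, or if a joint passes its speed limit or range.

### The arm

A 6-joint arm with a two-finger parallel gripper is mounted at the origin on the work surface. World frame = base frame: x ahead of the robot, y to its left, z up, the work surface at z = 0. Lengths are in mm, angles in rad, forces in N, time in s.
With the tool pointing down it reaches from about 300 to 775 mm from the base axis. Payload 14.6 kg.
Tool frame: the origin (TCP) lies midway between the tips of the shut fingers; the grasp point (between the pads) lies 19 mm behind it; z points along the fingers, y is the direction in which the jaws open and shut (so a half turn about z gives the same grasp; the last joint's range is limited). The gripper opens to 94 mm and grips with 3 to 60 N. Pads are 16 mm wide; open, the fingers measure 119 mm over their backs; the gripper's body (75 mm by 177 mm) begins 78 mm behind the grasp point.
Start: joints at [-1.17, 0.3, 1.521, -0, 1.321, -0.067], TCP at [248, -490.903, 205.446] pointing down, gripper open.
Joint ranges: [-3.03, 3.03], [-0.79, 2.21], [0.23, 2.52], [-1.04, 4.18], [0, 3.07], [-2.55, 2.55]. Speed limits (rad/s): [2.22, 2.22, 2.57, 3.14, 3.14, 3.14].

### API

Orientations are given as [roll, pitch, yaw] about the fixed x, y, z axes, in that order (R = Rz(yaw) Ry(pitch) Rx(roll)).
In Python, from cell import read_state, camera, get_calibration, sign_off gives the robot as it stands.
- The arm moves only by the tool carry_out, never from a script. Its argument "series" is a list of rows, each an object with "delta_pos": the shift along the world's x, y, z in mm, a list of three; "turn": the turn, a rotation vector about the world's x, y, z in rad, a list of three; "hand": the opening, from 0 (shut) to 1 (fully open). A call has 1 to 8 rows; each row is the pose to reach, as a shift and turn from the pose commanded when the call began; what a row does not reach only later rows make up. A row lasts 1/8 s, in which the tool goes at most 62.5 mm and 10.7 degrees, less where a joint would pass 70% of its speed; a pose out of reach is approached as far as the arm can. A call with a gripper value outside its range is refused whole. The fingers move at their own pace and stop on an object; "squeeze" is the grip in N (left out, the last holds). Time passes only in rows, so rows that repeat a pose let the fingers close. It gives the time, the measured TCP pose, the force and the opening at its end, in the units of the state.
- read_state(): the state, without advancing time (a new reading comes with each control period).
- camera(name): name is "scene" or "top" or "wrist"; returns the picture (400x640x3 uint8, red, green, blue); there is no depth.
- get_calibration(name): a dict with "intrinsics" (3x3 intrinsics, pixels), "pose" (4x4, takes a point from camera to world coordinates). Camera axes: x right, y down, z forward; pixel columns grow to the right and rows downward; lengths in mm; the calibration is good to about 2 mm. A picture is of the moment at which its call begins: read the wrist's pose just before it. get_calibration takes no time and is no camera call; for the wrist camera it gives the pose at the moment of the call.
- sign_off(): hands the job in, once; it reports no verdict.
The state is a dict: "clock": time; "joints": joint angles; "qd": joint speeds; "effort": joint torques, N m; "eef_pos": TCP position; "eef_rot": TCP orientation; "wrist_force": force on the tool from outside, world axes, zero at the start; "moment": the same for the moment, N m; "finger_gap": finger opening in mm.
Only numpy, scipy, OpenCV 4.12 (cv2) and the standard library are available. Lean on these libraries where they do the work, as an engineer would, in place of code of your own. Each camera call takes 0.05 s, during which the arm holds its last target.

## Working session

There is one attempt and no reset: what is moved stays moved. The work goes in short steps, Python scripts to look and compute and a tool call to move; the robot and the scene stay as the last step left them, time stands still between calls to the robot, and variables do not carry over. Pictures are saved under pics/ and viewed, and the job is handed in when it is done.

Besides the shell and the picture viewer there is one more tool, called after ">>>" as name(argument=value, ...), one argument or row to a line, values as JSON. carry_out: Moves the arm, as the interface text tells. Its arguments: {"type":"object","properties":{"series":{"type":"array"},"squeeze":{"type":"number"}},"required":["series"]}

```bash
mkdir -p pics; python3 - <<'E'
from cell import *
import cv2
for n in("scene","top"):
    im=camera(n); cv2.imwrite(f"pics/{n}0.png",im[:,:,::-1])
    c=get_calibration(n); print(n,c)
print(read_state())
E
```

```text
scene {'intrinsics': array([[449.27331564,   0.        , 322.62551998],
       [  0.        , 449.27331564, 196.08921863],
       [  0.        ,   0.        ,   1.        ]]), 'pose': array([[ 6.07718724e-01,  5.71199019e-01, -5.51733299e-01,
         1.23137207e+03],
       [ 7.94111324e-01, -4.30021282e-01,  4.29498431e-01,
        -5.10445370e+02],
       [ 8.07202197e-03, -6.99151899e-01, -7.14927594e-01,
         8.83816272e+02],
       [ 0.00000000e+00,  0.00000000e+00,  0.00000000e+00,
         1.00000000e+00]])}
top {'intrinsics': array([[492.53422699,   0.        , 316.38918545],
       [  0.        , 492.53422699, 199.33247429],
       [  0.        ,   0.        ,   1.        ]]), 'pose': array([[ 8.85647853e-03, -9.80687537e-01,  1.95380441e-01,
         3.80826765e+02],
       [-9.99871221e-01, -1.12999751e-02, -1.13952384e-02,
        -4.29527201e+00],
       [ 1.33829624e-02, -1.95254358e-01, -9.80661324e-01,
         1.10345222e+03],
       [ 0.00000000e+00,  0.00000000e+00,  0.00000000e+00,
         1.00000000e+00]])}
{'clock': 0.1, 'joints': array([-1.16961862e+00,  3.00355692e-01,  1.52152890e+00,  3.78526616e-05,
        1.32070000e+00, -6.65869985e-02]), 'qd': array([-0.00063952, -0.00048213, -0.00188898, -0.00200478, -0.0006313 ,
       -0.00124059]), 'effort': array([ 1.56688275e-03, -5.32643330e+01, -3.53283870e+01,  7.10465619e-02,
        2.35170673e-02, -4.24592577e-05]), 'eef_pos': array([ 247.9099566 , -490.69149964,  204.97170932]), 'eef_rot': array([-3.14060535e+00, -1.02585760e-04,  4.67755268e-01]), 'wrist_force': array([-0.10539545,  0.28102566,  0.34637267]), 'moment': array([-0.02651138, -0.00315811,  0.0040941 ]), 'finger_gap': 94.2519811247636}
```

View pics/scene0.png

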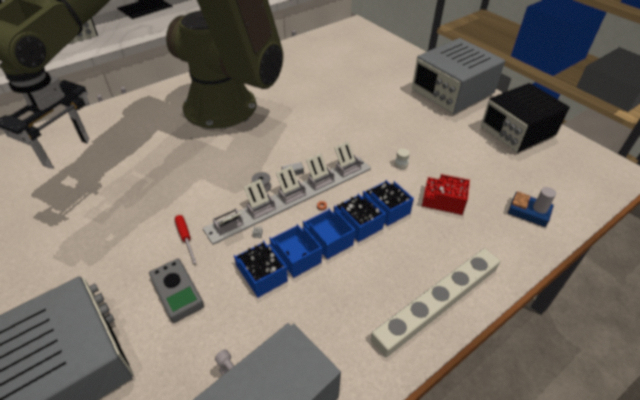

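View pics/top0.png

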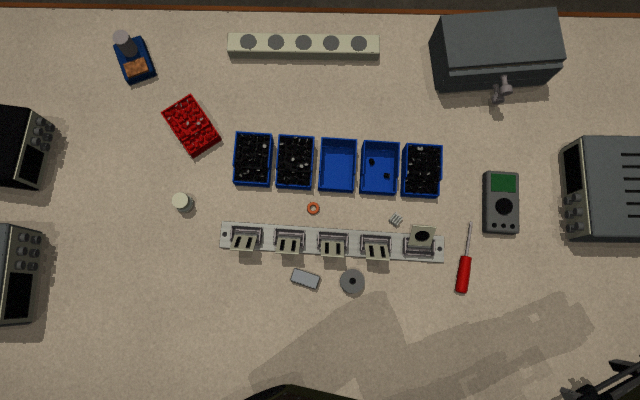

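```bash
cat > h.py <<'E'
import numpy as np
from cell import *
import cv2
def ray(n,px,z,c=None):
    c=c or get_calibration(n);K=c["intrinsics"];P=c["pose"]
    d=P[:3,:3]@np.linalg.solve(K,[px[0],px[1],1.]);o=P[:3,3]
    return o+d*(z-o[2])/d[2]
def proj(n,p,c=None):
    c=c or get_calibration(n);P=c["pose"];q=P[:3,:3].T@(np.array(p,float)-P[:3,3]);q=c["intrinsics"]@q;return q[:2]/q[2]
E
python3 - <<'E'
from h import *
im=cv2.imread("pics/top0.png")
cv2.imwrite("pics/topc.png",cv2.resize(im[125:300,210:450],(792,578),interpolation=cv2.INTER_CUBIC))
im=cv2.imread("pics/scene0.png")
cv2.imwrite("pics/scenec.png",cv2.resize(im[135:300,190:430],(792,545),interpolation=cv2.INTER_CUBIC))
E
```

```text
(no output)
```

View pics/topc.png

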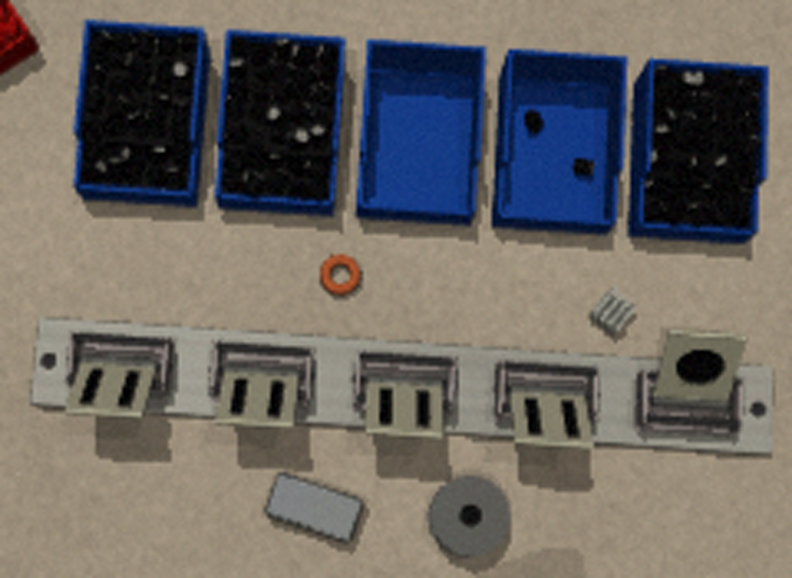

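View pics/scenec.png

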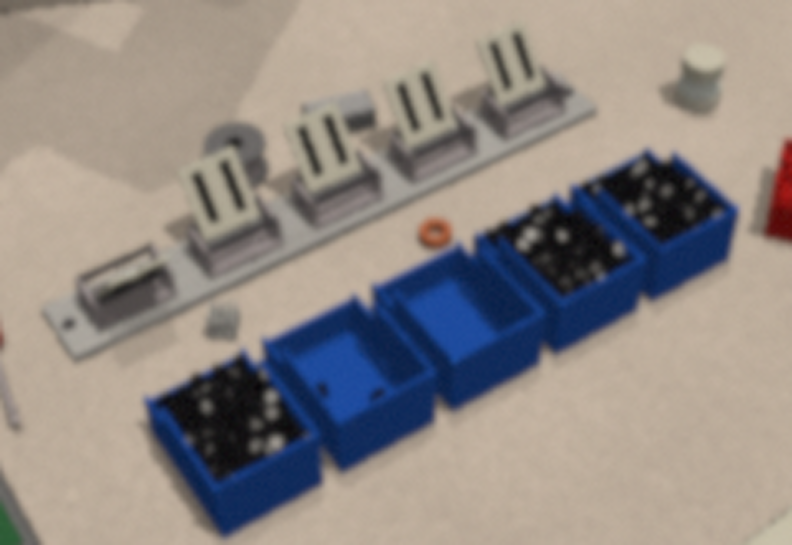

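The top view shows the bins from left to right: full (253,159), full (295,162), empty (337,165), two parts (380,167) and full (422,170). Red bin at (191,125) is a decoy. The tags at about (244,240), (288,242), (333,244) and (376,247) are bars up, and the one at (421,238) is disc up. The wrong ones are therefore the two leftmost. Next I measure the rail and the tag edges.

```bash
python3 - <<'E'
from h import *
g=lambda x,y:(210+x/3.3,125+y/3.3)
a=ray("top",g(48,361),10);b=ray("top",g(758,409),10)
print("holes",a,b,np.linalg.norm(a-b))
c=[ray("top",g(*p),10) for p in((38,318),(32,404),(774,367),(772,453))]
print("corners",c, "centre",np.mean(c,0))
cen=(a+b)/2; cc=np.mean(c,0); u=(a-b)/np.linalg.norm(a-b)
print(cen,np.arctan2(u[1],u[0]), np.linalg.norm(c[0]-c[2]))
n=np.array([u[1],-u[0],0]); print("n",n)
for k in(2,1,0,-1,-2):
    h=(cen+cc)/2+k*95*u; h[2]=26
    e=h+(39 if k==-2 else -39)*n; e[2]=77
    ends=[e+s*25*u for s in(1,-1)]
    print(k,h.round(1),"edge",e.round(1),"toppx",[((proj("top",q)-[210,125])*3.3).round() for q in ends],"scenepx",[((proj("scene",q)-[190,135])*3.3).round() for q in ends])
# measured edge of tags A,B at z 77
for p in((67,410),(144,415),(216,420),(292,426)): print(ray("top",g(*p),77).round(1))
for nm,p,z in(("fuse",(315,508),24),("spool",(470,515),33),("toroid",(340,274),11)): print(nm,ray("top",g(*p),z).round(1))
E
```

```text
holes [516.72510897 186.79926631  10.        ] [ 489.21499963 -292.58615291   10.        ] 480.1741207911526
corners [array([545.96029937, 194.88903531,  10.        ]), array([487.60911096, 196.20047481,  10.        ]), array([ 517.81556819, -304.62060605,   10.        ]), array([ 459.77216135, -300.82954903,   10.        ])] centre [502.78928497 -53.59016124  10.        ]
[502.9700543 -52.8934433  10.       ] 1.5134729931835624 500.3019165434572
n [ 0.99835747 -0.05729195  0.        ]
2 [513.8 136.4  26. ] edge [474.8 138.7  77. ] toppx [array([ 64., 412.]), array([143., 417.])] scenepx [array([518.,  20.]), array([471.,  40.])]
1 [508.3  41.6  26. ] edge [469.4  43.8  77. ] toppx [array([214., 422.]), array([294., 427.])] scenepx [array([427.,  59.]), array([377.,  81.])]
0 [502.9 -53.2  26. ] edge [463.9 -51.   77. ] toppx [array([365., 432.]), array([444., 438.])] scenepx [array([330., 101.]), array([277., 124.])]
-1 [ 497.4 -148.1   26. ] edge [ 458.5 -145.9   77. ] toppx [array([516., 442.]), array([595., 448.])] scenepx [array([227., 146.]), array([170., 170.])]
-2 [ 492.  -242.9   26. ] edge [ 530.9 -245.2   77. ] toppx [array([670., 330.]), array([748., 335.])] scenepx [array([164., 256.]), array([101., 285.])]
[477.5 161.8  77. ]
[474.9 113.2  77. ]
[472.2  67.9  77. ]
[468.9  20.   77. ]
fuse [419.9   5.3  24. ]
spool [416.  -95.7  33. ]
toroid [578.4  -9.6  11. ]
```

The model and the picture agree to about 3 mm: the rail is 500 mm long, the holes are 480 mm apart and the edges match. The tags to flip have hinges at A (514,136) and B (508,42). I shut the fingers and go to the robot side of tag A, at height.

>>> carry_out(
  series=[
    {"delta_pos": [24,79,0],"turn": [0,0,-0.07],"hand": 0},
    {"delta_pos": [48,158,0],"turn": [0,0,-0.13],"hand": 0},
    {"delta_pos": [64,211,0],"turn": [0,0,-0.2],"hand": 0},
    {"delta_pos": [80,265,0],"turn": [0,0,-0.26],"hand": 0},
    {"delta_pos": [97,320,0],"turn": [0,0,-0.33],"hand": 0},
    {"delta_pos": [115,380,0],"turn": [0,0,-0.4],"hand": 0},
    {"delta_pos": [133,440,0],"turn": [0,0,-0.46],"hand": 0},
    {"delta_pos": [150,500,0],"turn": [0,0,-0.52],"hand": 0},
  ],
)

```text
clock: 1.1
eef_pos: [392.0, -10.0, 205.6]
eef_rot: [3.142, -0.0, -0.054]
wrist_force: [1.3, -0.8, -0.3]
finger_gap: 17.7
```

>>> carry_out(
  series=[
    {"delta_pos": [20,60,0],"turn": [0,0,0],"hand": 0},
    {"delta_pos": [41,131,0],"turn": [0,0,0],"hand": 0},
    {"delta_pos": [41,131,0],"turn": [0,0,0],"hand": 0},
    {"delta_pos": [41,131,-50],"turn": [0,0,0],"hand": 0},
    {"delta_pos": [41,131,-100],"turn": [0,0,0],"hand": 0},
    {"delta_pos": [41,131,-140],"turn": [0,0,0],"hand": 0},
    {"delta_pos": [41,131,-140],"turn": [0,0,0],"hand": 0},
    {"delta_pos": [41,131,-140],"turn": [0,0,0],"hand": 0},
  ],
)

```text
clock: 2.1
eef_pos: [433.7, 118.7, 66.9]
eef_rot: [-3.141, -0.002, -0.053]
wrist_force: [-0.0, -0.5, 1.0]
finger_gap: 0.3
```

```bash
python3 - <<'E'
from h import *
im=camera("top")[:,:,::-1]; cv2.imwrite("pics/t1.png",cv2.resize(im[125:300,210:450],(792,578),interpolation=cv2.INTER_CUBIC))
im=camera("scene")[:,:,::-1]; cv2.imwrite("pics/s1.png",cv2.resize(im[100:265,190:430],(792,545),interpolation=cv2.INTER_CUBIC))
s=read_state();print(s["eef_pos"],s["finger_gap"],s["wrist_force"])
E
```

```text
[433.86784027 118.89734302  67.16988083] 0.6136741838703063 [ 0.27055986 -0.01984121 -0.55503662]
```

View pics/s1.png

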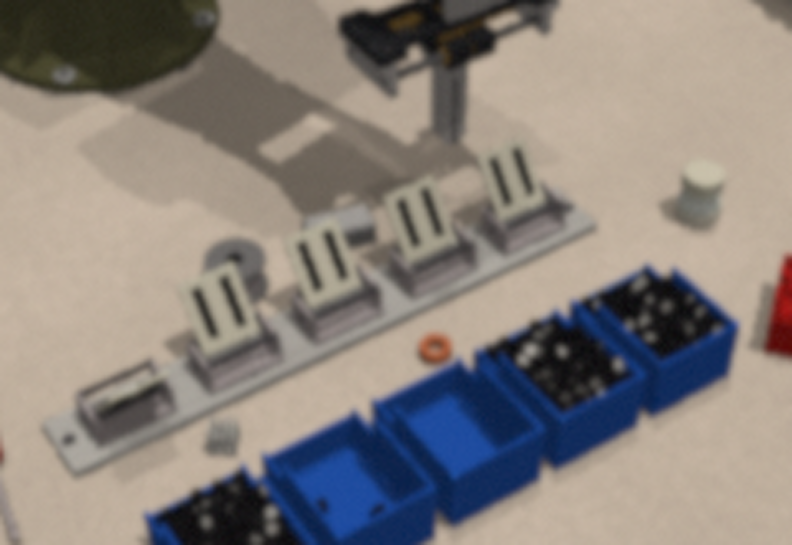

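The fingers are shut and on the robot side of tag A (scene crop (450,130)). They ended 20 mm short in y, which I correct before pushing.

>>> carry_out(
  series=[
    {"delta_pos": [3,22,-5],"turn": [0,0,0],"hand": 0},
    {"delta_pos": [3,22,-5],"turn": [0,0,0],"hand": 0},
    {"delta_pos": [12,22,-5],"turn": [0,0,0],"hand": 0},
    {"delta_pos": [21,21,-5],"turn": [0,0,0],"hand": 0},
    {"delta_pos": [30,21,-5],"turn": [0,0,0],"hand": 0},
    {"delta_pos": [38,20,-5],"turn": [0,0,0],"hand": 0},
    {"delta_pos": [46,20,-5],"turn": [0,0,0],"hand": 0},
    {"delta_pos": [46,20,-5],"turn": [0,0,0],"hand": 0},
  ],
)

```text
clock: 3.2
eef_pos: [479.3, 138.8, 60.3]
eef_rot: [3.142, 0.0, -0.052]
wrist_force: [0.1, -0.6, -1.4]
finger_gap: 0.3
```

```bash
python3 - <<'E'
from h import *
im=camera("scene")[:,:,::-1]; cv2.imwrite("pics/s2.png",cv2.resize(im[100:265,190:430],(792,545),interpolation=cv2.INTER_CUBIC))
s=read_state();print(s["eef_pos"],s["finger_gap"],s["wrist_force"])
E
```

```text
[478.91590124 138.88563861  60.28815798] 0.6622067723103039 [-0.67209813  0.84116563 -0.20928976]
```

View pics/s2.png

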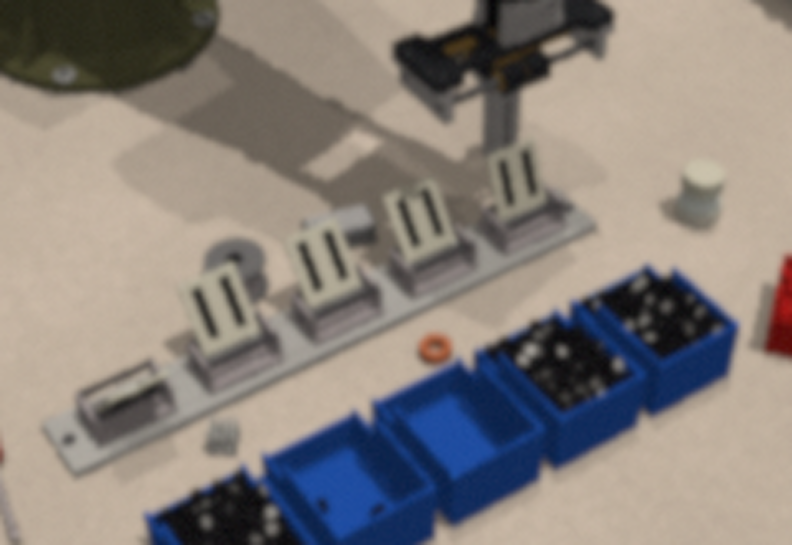

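Tag A is rising with the finger behind it, centred. I push on past upright.

>>> carry_out(
  series=[
    {"delta_pos": [7,0,0],"turn": [0,0,0],"hand": 0},
    {"delta_pos": [14,-1,0],"turn": [0,0,0],"hand": 0},
    {"delta_pos": [21,-1,0],"turn": [0,0,0],"hand": 0},
    {"delta_pos": [27,-2,0],"turn": [0,0,0],"hand": 0},
    {"delta_pos": [32,-2,0],"turn": [0,0,0],"hand": 0},
    {"delta_pos": [37,-2,0],"turn": [0,0,0],"hand": 0},
    {"delta_pos": [37,-2,0],"turn": [0,0,0],"hand": 0},
    {"delta_pos": [37,-2,0],"turn": [0,0,0],"hand": 0},
  ],
)

```text
clock: 4.25
eef_pos: [515.8, 137.0, 60.4]
eef_rot: [3.142, 0.0, -0.052]
wrist_force: [0.2, 0.1, 0.3]
finger_gap: 0.2
```

```bash
python3 - <<'E'
from h import *
im=camera("scene")[:,:,::-1]; cv2.imwrite("pics/s3.png",cv2.resize(im[100:265,190:430],(792,545),interpolation=cv2.INTER_CUBIC))
s=read_state();print(s["eef_pos"],s["finger_gap"],s["wrist_force"])
E
```

```text
[515.77412468 136.95873716  60.43557515] 0.17484463746614184 [-0.77282621  0.24457437  1.13359185]
```

View pics/s3.png

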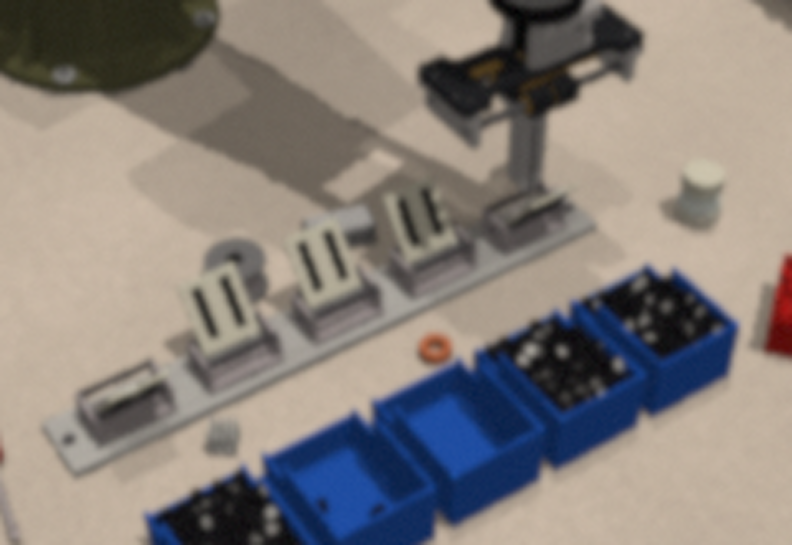

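Tag A has fallen to the disc-up side (seen edge-on at (530,205)). I back off, move along the robot side to tag B and start its push.

>>> carry_out(
  series=[
    {"delta_pos": [-40,2,0],"turn": [0,0,0],"hand": 0},
    {"delta_pos": [-84,4,0],"turn": [0,0,0],"hand": 0},
    {"delta_pos": [-84,4,0],"turn": [0,0,0],"hand": 0},
    {"delta_pos": [-84,-41,0],"turn": [0,0,0],"hand": 0},
    {"delta_pos": [-84,-91,0],"turn": [0,0,0],"hand": 0},
    {"delta_pos": [-84,-91,0],"turn": [0,0,0],"hand": 0},
    {"delta_pos": [-84,-91,0],"turn": [0,0,0],"hand": 0},
    {"delta_pos": [-84,-91,0],"turn": [0,0,0],"hand": 0},
  ],
)

```text
clock: 5.3
eef_pos: [432.1, 46.7, 60.5]
eef_rot: [-3.142, -0.0, -0.051]
wrist_force: [-0.4, 0.6, 0.0]
finger_gap: 1.0
```

>>> carry_out(
  series=[
    {"delta_pos": [9,0,0],"turn": [0,0,0],"hand": 0},
    {"delta_pos": [18,-1,0],"turn": [0,0,0],"hand": 0},
    {"delta_pos": [26,-1,0],"turn": [0,0,0],"hand": 0},
    {"delta_pos": [34,-2,0],"turn": [0,0,0],"hand": 0},
    {"delta_pos": [41,-2,0],"turn": [0,0,0],"hand": 0},
    {"delta_pos": [48,-3,0],"turn": [0,0,0],"hand": 0},
    {"delta_pos": [48,-3,0],"turn": [0,0,0],"hand": 0},
    {"delta_pos": [48,-3,0],"turn": [0,0,0],"hand": 0},
  ],
)

```text
clock: 6.3
eef_pos: [479.7, 42.9, 60.4]
eef_rot: [-3.142, 0.0, -0.052]
wrist_force: [-0.0, 0.4, -0.7]
finger_gap: 0.4
```

>>> carry_out(
  series=[
    {"delta_pos": [6,0,0],"turn": [0,0,0],"hand": 0},
    {"delta_pos": [12,-1,0],"turn": [0,0,0],"hand": 0},
    {"delta_pos": [18,-1,0],"turn": [0,0,0],"hand": 0},
    {"delta_pos": [23,-1,0],"turn": [0,0,0],"hand": 0},
    {"delta_pos": [28,-1,0],"turn": [0,0,0],"hand": 0},
    {"delta_pos": [31,-1,0],"turn": [0,0,0],"hand": 0},
    {"delta_pos": [31,-1,0],"turn": [0,0,0],"hand": 0},
    {"delta_pos": [31,-1,0],"turn": [0,0,0],"hand": 0},
  ],
)

```text
clock: 7.3
eef_pos: [510.8, 41.9, 60.4]
eef_rot: [3.142, 0.0, -0.052]
wrist_force: [0.1, 0.5, 0.1]
finger_gap: 0.6
```

>>> carry_out(
  series=[
    {"delta_pos": [-40,2,0],"turn": [0,0,0],"hand": 0},
    {"delta_pos": [-80,4,0],"turn": [0,0,0],"hand": 0},
    {"delta_pos": [-80,4,0],"turn": [0,0,0],"hand": 0},
    {"delta_pos": [-80,4,50],"turn": [0,0,0],"hand": 0},
    {"delta_pos": [-100,4,100],"turn": [0,0,0],"hand": 0},
    {"delta_pos": [-120,4,150],"turn": [0,0,0],"hand": 0},
    {"delta_pos": [-120,4,150],"turn": [0,0,0],"hand": 0},
    {"delta_pos": [-120,4,150],"turn": [0,0,0],"hand": 0},
  ],
)

```text
clock: 8.3
eef_pos: [391.2, 45.9, 210.0]
eef_rot: [3.142, 0.0, -0.052]
wrist_force: [-0.2, 0.2, -0.1]
finger_gap: 0.6
```

```bash
python3 - <<'E'
from h import *
im=camera("scene")[:,:,::-1]; cv2.imwrite("pics/s4.png",cv2.resize(im[100:310,170:450],(784,588),interpolation=cv2.INTER_CUBIC))
im=camera("top")[:,:,::-1]; cv2.imwrite("pics/t4.png",cv2.resize(im[125:300,210:450],(792,578),interpolation=cv2.INTER_CUBIC))
s=read_state();print(s["clock"],s["eef_pos"],s["wrist_force"])
E
```

```text
8.4 [390.85509194  45.89409061 209.23101707] [0.33952517 1.00059662 0.22303781]
```

View pics/s4.png

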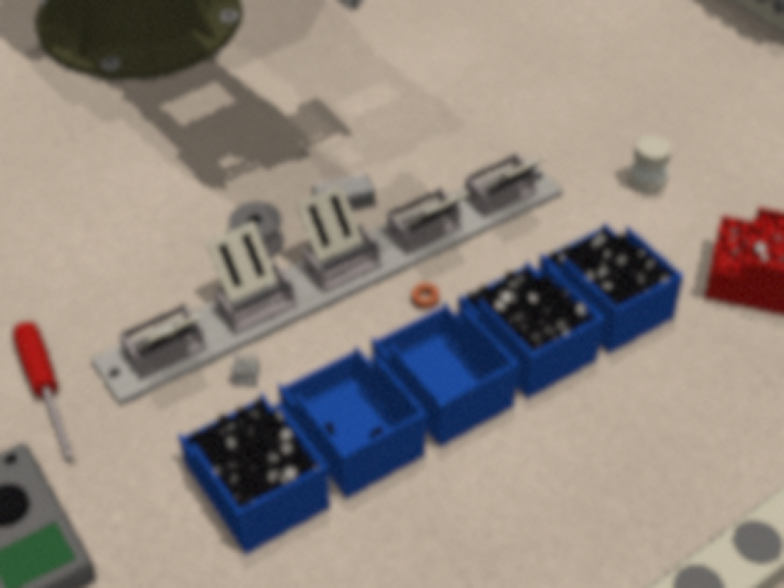

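View pics/t4.png

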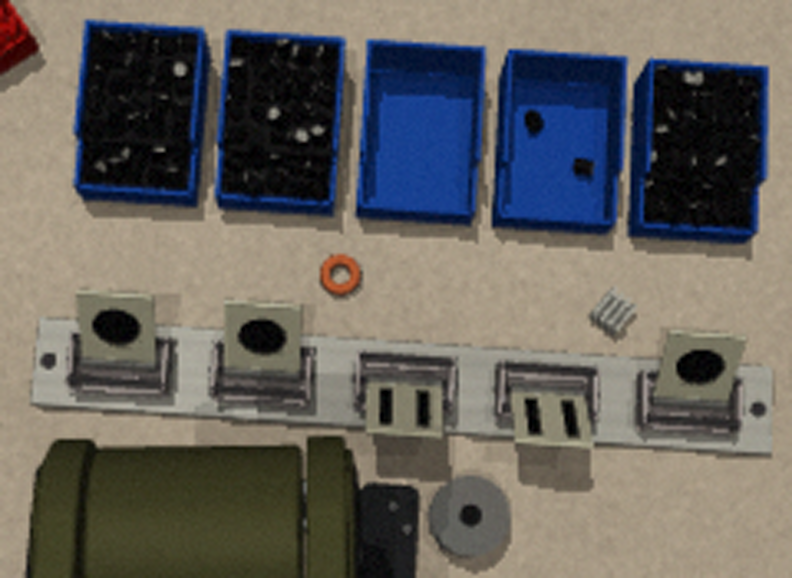

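In the top crop, discs show at (115,327), (262,336) and (700,366) in front of the three full bins. Bars show at (405,408) and (552,417) in front of the empty bin and the two-part bin. The bins, toroid and heatsink have not moved, and the arm is clear.

```bash
python3 -c "
from cell import *
print(sign_off())"
```

```text
the job is handed in; nothing more can be done
None
```

The tags are set: the three full bins now show the disc, and the empty bin and the two-part bin show the two bars. Only the two leftmost tags, as seen from the robot, were wrong. I tipped each over towards its bin with the shut fingertips, then backed off, raised the arm and handed the job in at about 8.4 s.

- **Last pictures:** The top and scene views show all five tags resting on the correct side. The bins, toroid, heat sink and spool have not visibly moved. The fuse box was hidden behind the arm in the last top view, but the scene view shows it in place.
- **Forces and travel:** Wrist force readings stayed within about 1.5 N of zero each time I checked. On the first approach the arm ended about 20 mm short in y, and I corrected that before touching any tag. No check failed or disagreed.

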